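# Lock the flask cradle and hold the flask down in its sprung ring

## Task

Lock the flask cradle to the bench by driving its steel peg fully down with the mallet that lies on the bench (hit it with the mallet, not with the gripper), then lay the mallet down on the bench again. Stand the aluminium flask upright in the cradle's yellow sprung ring, press it down until the ring is at the bottom of its travel, and finish still holding the flask pressed down, so that a clip could be fitted. Leave the dark cup, the brown thread spool and the tape measure on the bench where they stand.

Things in the scene. Friction and masses are not known exactly. Their poses are not given: they have to be found in the camera images.
- mallet: Loose rawhide mallet, 0.42 kg, lying on the bench. Barrel-shaped head 74 mm long (along the mallet's own x) and 51 mm in diameter; round wooden handle 21 mm in diameter that runs from the head along the mallet's own +y to 172 mm from the head's centre. Origin: on the underside, under the middle of the mallet's 198 mm length. It rests with the head on the bench and the handle sloping slightly down to its end.
- mallet_head (a point): Centre of the mallet's head; the round side of the head that faces down is 25.5 mm below it. At 25.5 mm height the mallet lies on the bench.
- mallet_grip (a point): Point on the axis of the mallet's handle, 53 mm from the head's centre and near the centre of mass: a good place to grip, across the 21 mm handle.
- cradle: Flask cradle, fixed to the bench at a place and yaw that vary: blue base plate 100 x 224 x 10 mm, on it a grey round housing 98 mm across and 40 mm high (top above the bench) with the sprung ring in it, and a grey peg tower 32 mm across, 40 mm high. Origin: on the bench, under the ring's axis. The peg's axis is 120 mm from it along the cradle's own +y.
- lock_peg: Steel peg with a round head 25 mm across and 7 mm high, in the cradle's tower. Origin: the middle of the top of its head, about 60 to 64 mm above the bench at the start and 46 mm when driven fully down (the head then sits on the tower). It moves straight down only, resists with about 5 N of friction and stays where it is left.
- ring_seat (a point): Middle of the rubber seat inside the yellow sprung ring, on which the flask's bottom stands: 42 mm above the bench with the ring up, 27 mm with the ring at the bottom. The ring's dark rim is 18 mm above the seat, its outside 92 mm across; its bore is 71 mm, so the flask has about 3.5 mm of play all round; the rim's mouth is 76 mm wide.
- cradle_ring (a joint): How far the sprung ring is pressed down, m: 0 up, 0.015 at the bottom stop. The spring needs about 5 N to start and 14 N at the bottom; the flask's weight alone does not press it down.
- flask: Loose upright aluminium flask with a red band and a black screw cap, about 0.25 kg. Body 64 mm in diameter up to a shoulder 50 to 64 mm above its bottom; cap 36 mm in diameter from 70 to 102 mm above the bottom (grip it there). Origin: middle of its bottom, z up.
- dark_cup: Dark plastic cup, 81 mm across, 102 mm high, behind the work; leave it alone. Origin: middle of its bottom.
- thread_spool: Brown thread spool, about 42 mm across and 55 mm high, behind the work; leave it alone. Origin: at its bottom.
- tape_measure: Black tape measure, 58 x 74 x 29 mm, at the front right; leave it alone. Origin: middle of its underside.
There are look-alikes about, which are no part of the job. Leave any green or orange look-alike of the flask alone.

How it is judged:
By the outcome, as a careful person would: the job done as asked, in the order asked, and still so for the second after the job is handed in, while the arm keeps its last pose, push and grip.
It also fails if it takes over 64 s, if anything falls off the work surface, if the arm or the gripper's body presses on something with over 40 N, if the wrist force passes 120 N, or if a joint passes its speed limit or range.

## Robot

A 6-joint arm with a two-finger parallel gripper is mounted at the origin on a cart in front of the work surface, level with it; the furniture and walls round the work are solid. World frame = base frame: x ahead of the robot, y to its left, z up, the work surface at z = 0. Lengths are in m, angles in rad, forces in N, time in s.
With the tool pointing down it reaches from about 0.25 to 0.725 m from the base axis. Payload 9.7 kg.
Tool frame: the origin (TCP) lies midway between the tips of the shut fingers; the grasp point (between the pads) lies 19 mm behind it; z points along the fingers, y is the line along which they close (so a half turn about z gives the same grasp; the last joint's range is limited). The gripper opens to 85 mm and grips with 20 to 120 N. Pads are 22 mm wide; open, the fingers measure 114 mm over their backs; the gripper's body (76 mm by 85 mm) begins 54 mm behind the grasp point. The pads swing forward as they close: fully open they stand 13 mm farther back than shut.
Start: joints at [-1.14, 0.087, 0.176, 1.66, 0, 1.571], TCP at [0.23, -0.5, 0.231] pointing down, gripper open.
Joint ranges: [-3.13, 3.13], [-0.85, 1.81], [-1.15, 1.24], [-2.2, 2.28], [-1.44, 1.52], [-3.14, 3.14]. Speed limits (rad/s): [2.22, 2.22, 2.57, 3.14, 3.14, 3.14].

## Interface

Orientations are given as a unit quaternion [w, x, y, z].
In Python, from station import sense, get_image, finish_job gives the robot as it stands. The module is installed in compiled form; this text tells all that it offers.
- The arm moves only by the tool drive_tool, never from a script. Its argument "commands" is a list of rows, each a list of 6 numbers: the shift along the tool's x, y, z in cm, then the turn, a rotation vector about the tool's x, y, z in degrees. A call has 1 to 10 rows; each row shifts and turns the commanded pose from where the row before left it, along the tool's axes as they then stand; what a row does not reach is not made up. A row lasts 1/8 s, in which the tool goes at most 62.5 mm and 10.7 degrees, less where a joint would pass 70% of its speed; a pose out of reach is approached as far as the arm can. A call is refused whole if a number of a shift passes 6.25 or a number of a turn 10.7, either way. A call with a gripper value outside its range is refused whole. "gripper" is the finger opening in cm, from 0 to 8.54, set as the call begins (left out, the last holds). The fingers move at their own pace and stop on an object; the grip force is fixed at half the most. Time passes only in rows, so rows that do not move let the fingers close. It gives the time, the measured TCP pose, the force, the opening and the grip force at its end, in the units of the state.
- sense(): the state, without advancing time (a new reading comes with each control period).
- get_image(name): name is "scene" or "top"; returns a dict with "img" (420x560x3 uint8, blue, green, red), "depth" (420x560 float32, m along the optical axis (not along the pixel's ray), 0 where there is no reading), "mtx" (3x3 intrinsics, pixels), "dist_coeffs" ([k1, k2, p1, p2, k3] as OpenCV has them; the pictures are not rectified), "origin" and "attitude" of the camera in the world. Camera axes: x right, y up, looking along -z (the intrinsics and any distortion apply to the point x, -y, -z); pixel columns grow to the right and rows downward; lengths in m; the calibration is good to about 2 mm. A picture is of the moment at which its call begins.
- finish_job(): hands the job in; it is judged then, once.
The state is a dict: "time_s": time; "joint_positions": joint angles; "joint_vel": joint speeds; "joint_torque": joint torques, N m; "position": TCP position; "orientation": TCP orientation; "ft_force": force on the tool from outside, world axes, zero at the start; "wrist_torque": the same for the moment, N m; "finger_gap": finger opening in m; "grasp_force": force on a finger pad.
Only numpy, scipy, OpenCV 4.12 (cv2) and the standard library are available. Lean on these libraries where they do the work, as an engineer would, in place of code of your own. Each camera call takes 0.05 s, during which the arm holds its last target. There are 200 camera calls.

## Working session

There is one attempt and no reset: what is moved stays moved. The work goes in short steps, Python scripts to look and compute and a tool call to move; the robot and the scene stay as the last step left them, time stands still between calls to the robot, and variables do not carry over. Pictures are saved under pics/ and viewed, at most 10 in all, crops included, and the job is handed in when it is done.

Besides the shell and the picture viewer there is one more tool, called after "Request:" as a command line: name --pt "numbers of a row" for each row, then --argument value for the rest. drive_tool: Moves the arm, as the interface text tells. Its arguments: {"type":"object","properties":{"commands":{"type":"array","items":{"type":"array","items":{"type":"number"}}},"gripper":{"type":"number"}},"required":["commands"]}

```bash
mkdir -p pics
cat > h.py <<'E'
import numpy as np,cv2
from station import sense,get_image
from scipy.spatial.transform import Rotation as R
def rot(a):
    a=np.array(a,float)
    return a if a.shape==(3,3) else R.from_quat([a[1],a[2],a[3],a[0]]).as_matrix()
def cloud(g):
    h,w=g['depth'].shape
    u,v=np.meshgrid(np.arange(w),np.arange(h))
    p=cv2.undistortPoints(np.stack([u,v],-1).reshape(-1,1,2).astype(np.float64),np.array(g['mtx']),np.array(g['dist_coeffs'])).reshape(h,w,2)
    d=g['depth']
    c=np.stack([p[...,0]*d,-p[...,1]*d,-d],-1)
    P=c@rot(g['attitude']).T+np.array(g['origin'])
    P[d==0]=np.nan
    return P
E
python3 - <<'E'
from h import *
for n in('scene','top'):
    g=get_image(n);cv2.imwrite(f'pics/{n}0.png',g['img']);np.save(n+'0.npy',cloud(g));print(n,g['origin'],g['attitude'])
print(sense())
E
```

```text
scene [-0.20811067  0.6814426   1.16218933] [-0.38411958 -0.14884754  0.33721784  0.84651089]
top [ 3.80800750e-01 -4.60626147e-04  1.36801477e+00] [-0.70011436 -0.06154022  0.04651963  0.70985112]
{'time_s': 0.1, 'joint_positions': array([-1.14005092e+00,  8.74243892e-02,  1.75222671e-01,  1.65975635e+00,
       -3.40501048e-05,  1.57081059e+00]), 'joint_vel': array([ 0.00119226, -0.00130672,  0.00457924, -0.00232839,  0.00010539,
        0.00366596]), 'joint_torque': array([ 3.41646237e-04, -5.21558583e+01,  4.65654945e+01,  1.60286488e-02,
       -1.69202747e-05,  8.11091013e-06]), 'position': array([ 0.2295666 , -0.49959855,  0.2306481 ]), 'orientation': array([-5.63811889e-04,  9.76898168e-01,  2.13704542e-01, -1.40774638e-04]), 'ft_force': array([-1.18990263, -0.82245435, -0.45854995]), 'wrist_torque': array([-0.02752567,  0.03670412, -0.06558566]), 'grasp_force': 0.0, 'finger_gap': 0.08564248173708543}
```

View pics/scene0.png

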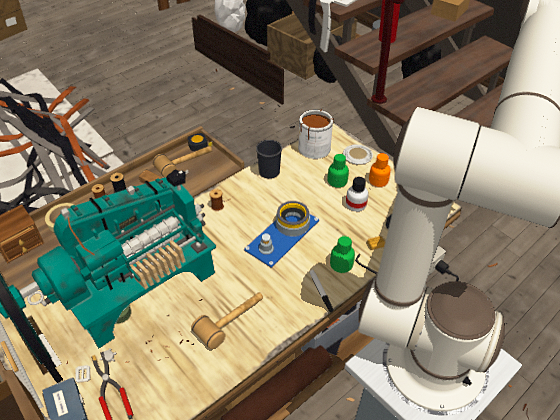

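View pics/top0.png

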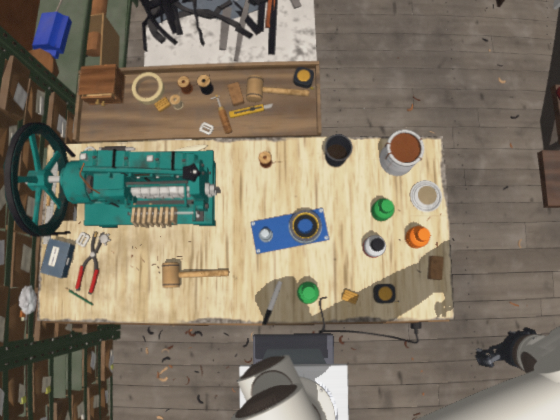

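Mallets: the one on the bench at top (172–228, 273), and a second on the back shelf at (255–308, 88). The task's mallet lies on the bench, so it is the first. Flasks: silver with red band and black cap at top (375,245), scene (357,193). The others at (383,209) and (308,292) are green and (418,237) is orange, so they are look-alikes. The cradle ring is at top (305,226) and the peg at (266,235).

Run:
```python
from h import *
P=np.load('top0.npy');S=np.load('scene0.npy')
I=cv2.imread('pics/top0.png');J=cv2.imread('pics/scene0.png')
a=cv2.resize(I[185:315,145:435],None,fx=2.7,fy=2.7,interpolation=cv2.INTER_CUBIC)
b=cv2.resize(J[165:235,310:410],None,fx=3,fy=3,interpolation=cv2.INTER_CUBIC)
c=np.zeros((a.shape[0]+b.shape[0],a.shape[1],3),np.uint8);c[:a.shape[0]]=a;c[a.shape[0]:,:b.shape[1]]=b
cv2.imwrite('pics/crop.png',c)
def both(f):
    return
def region(A,cx,cy,r,z0,z1):
    m=(np.hypot(A[...,0]-cx,A[...,1]-cy)<r)&(A[...,2]>z0)&(A[...,2]<z1);return A[m],m
def circ(Q,nm):
    p=Q[:,:2].astype(np.float32);c,r=cv2.minEnclosingCircle(p);print(nm,len(Q),'c',np.round(c,4),'r',round(r,4),'mean',Q.mean(0).round(4),'zmax/med',Q[:,2].max().round(4),np.median(Q[:,2]).round(4))
for n,(u,v) in dict(peg=(266,235),ring=(305,226),flask=(375,245),head=(172,274),hand=(215,273),cup=(338,150),spool=(265,158),green=(308,292),green2=(383,209),orange=(418,237),tape=(385,293),bench=(250,285)).items():print(n,P[v,u].round(3))
for A,n in((P,'top'),(S,'scene')):
    q=P[235,266];Q,_=region(A,q[0],q[1],.022,.05,.075);circ(Q,n+' peg')
    q=P[226,305];Q,_=region(A,q[0],q[1],.065,.05,.07);circ(Q,n+' ring')
    q=P[245,375];Q,_=region(A,q[0],q[1],.045,.09,.12);circ(Q,n+' cap')
    q=P[245,375];Q,_=region(A,q[0],q[1],.045,.012,.05);circ(Q,n+' body')
    q=P[274,172];Q,_=region(A,q[0],q[1],.25,.012,.06)
    Q=Q[(abs(Q[:,0]-q[0])<.06)&(Q[:,1]<q[1]+.05)&(Q[:,1]>q[1]-.17)]
    r=cv2.minAreaRect(Q[:,:2].astype(np.float32));print(n,'mallet',cv2.boxPoints(r).round(3).tolist())
    Hh=Q[Q[:,2]>.032];r=cv2.minAreaRect(Hh[:,:2].astype(np.float32));print(' head',r,Hh[:,2].max())
    Hd=Q[Q[:,1]<q[1]-.045];
    if len(Hd)>5: print(' handle fit',cv2.fitLine(Hd[:,:2].astype(np.float32),cv2.DIST_L2,0,.01,.01).ravel(),Hd[:,2].max(),Hd[:,1].min())
    # blue plate
    B=(I if n=='top' else J).astype(int);m=(B[...,0]>B[...,2]+60)&(B[...,0]>B[...,1]+30)&(np.hypot(A[...,0]-P[226,305][0],A[...,1]-P[226,305][1])<.22)&(A[...,2]<.02)
    r=cv2.minAreaRect(A[m][:,:2].astype(np.float32));print(' plate',r)
```

```text
peg [0.53  0.074 0.061]
ring [ 0.561 -0.041  0.011]
flask [ 0.493 -0.233  0.101]
head [0.42  0.351 0.047]
hand [0.423 0.228 0.024]
cup [ 0.79  -0.146  0.032]
spool [0.765 0.076 0.046]
green [ 0.366 -0.043  0.105]
green2 [ 0.596 -0.262  0.093]
orange [ 0.514 -0.358  0.095]
tape [ 0.358 -0.271  0.03 ]
bench [0.387 0.126 0.002]
top peg 55 c [0.5376 0.0772] r 0.0119 mean [0.5372 0.0775 0.0614] zmax/med 0.0676 0.0612
top ring 329 c [ 0.5587 -0.0407] r 0.046 mean [ 0.5589 -0.0409  0.0589] zmax/med 0.0678 0.0591
top cap 141 c [ 0.4951 -0.2404] r 0.0192 mean [ 0.4954 -0.2403  0.1016] zmax/med 0.1085 0.1018
top body 57 c [ 0.495  -0.2406] r 0.033 mean [ 0.4864 -0.2202  0.0353] zmax/med 0.05 0.0366
top mallet [[0.38199999928474426, 0.3840000033378601], [0.3840000033378601, 0.1889999955892563], [0.4569999873638153, 0.1899999976158142], [0.4560000002384186, 0.38499999046325684]]
 head ((0.41935378313064575, 0.33360400795936584), (0.07358025014400482, 0.10148113965988159), 0.7869430780410767) 0.05844347383609838
 handle fit [ 0.04423434 -0.9990212   0.4236134   0.24594945] 0.03603742214613259 0.1
[... 350 characters left out ...]
436] r 0.0232 mean [ 0.4935 -0.2395  0.1004] zmax/med 0.1112 0.1011
scene body 195 c [ 0.4933 -0.2407] r 0.0339 mean [ 0.4811 -0.2235  0.0316] zmax/med 0.0498 0.032
scene mallet [[0.3799999952316284, 0.3840000033378601], [0.38499999046325684, 0.18700000643730164], [0.460999995470047, 0.1889999955892563], [0.4560000002384186, 0.38600000739097595]]
 head ((0.4190376400947571, 0.32127511501312256), (0.07598139345645905, 0.12743011116981506), 0.8753156661987305) 0.057230796310318244
 handle fit [ 0.04828478 -0.9988336   0.42174974  0.24751124] 0.034603227139764936 0.18765067052970608
 plate ((0.5498183965682983, 0.006611630320549011), (0.10055667906999588, 0.225971519947052), 10.071944236755371)
```

View pics/crop.png

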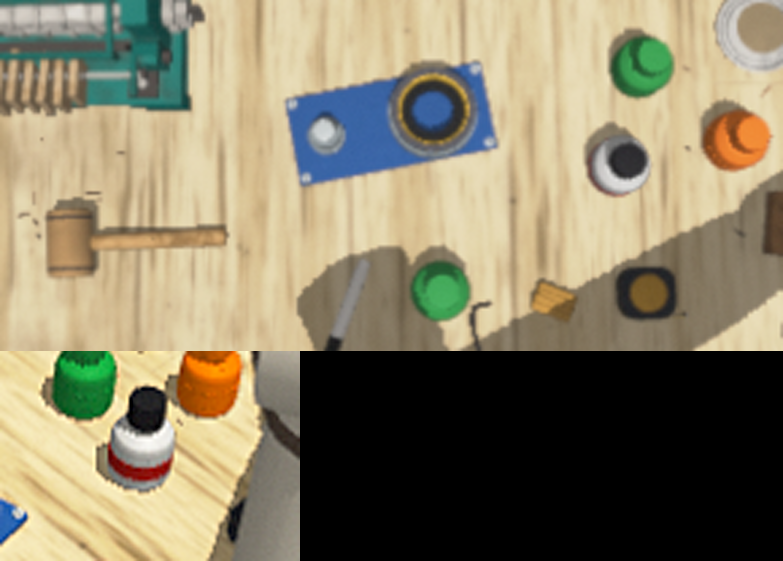

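The crop confirms both: the mallet head is on the left with its handle running to −y, and the silver flask has the red band and black cap. The sizes agree too (ring to peg 120 mm, mallet 198 mm). Now planning the move to the mallet.

```bash
cat >> h.py <<'E'
def plan(pos,th,n,z=None):
    """rows to reach TCP pos with tool down, tool-x yaw th deg, in n rows"""
    s=sense();p=np.array(s['position']);A=rot(s['orientation'])
    c,q=np.cos(np.radians(th)),np.sin(np.radians(th))
    B=np.array([[c,q,0],[q,-c,0],[0,0,-1]])
    rv=R.from_matrix(A.T@B).as_rotvec()
    if n==0: print('yaw',np.degrees(np.arctan2(A[1,0],A[0,0])));return
    d=(np.array(pos)-p)/n;out=[]
    for k in range(n):
        M=A@R.from_rotvec(rv*k/n).as_matrix()
        out.append([round(float(x),1) for x in M.T@d*100]+[round(float(x),1) for x in np.degrees(rv/n)])
    for i in range(0,n,10):print(out[i:i+10])
E
python3 -c "
from h import *
plan((.421,.306,.13),92.6,20)"
```

```text
[[2.6, -3.3, 0.5, -0.0, -0.0, -3.4], [2.7, -3.1, 0.5, -0.0, -0.0, -3.4], [2.9, -2.9, 0.5, -0.0, -0.0, -3.4], [3.1, -2.8, 0.5, -0.0, -0.0, -3.4], [3.2, -2.6, 0.5, -0.0, -0.0, -3.4], [3.4, -2.4, 0.5, -0.0, -0.0, -3.4], [3.5, -2.2, 0.5, -0.0, -0.0, -3.4], [3.6, -2.0, 0.5, -0.0, -0.0, -3.4], [3.8, -1.7, 0.5, -0.0, -0.0, -3.4], [3.9, -1.5, 0.5, -0.0, -0.0, -3.4]]
[[3.9, -1.3, 0.5, -0.0, -0.0, -3.4], [4.0, -1.0, 0.5, -0.0, -0.0, -3.4], [4.1, -0.8, 0.5, -0.0, -0.0, -3.4], [4.1, -0.6, 0.5, -0.0, -0.0, -3.4], [4.1, -0.3, 0.5, -0.0, -0.0, -3.4], [4.1, -0.1, 0.5, -0.0, -0.0, -3.4], [4.1, 0.2, 0.5, -0.0, -0.0, -3.4], [4.1, 0.4, 0.5, -0.0, -0.0, -3.4], [4.1, 0.7, 0.5, -0.0, -0.0, -3.4], [4.0, 0.9, 0.5, -0.0, -0.0, -3.4]]
```

Request:
drive_tool --pt "2.6 -3.3 0.3 0 0 -3.4" --pt "2.7 -3.1 0.3 0 0 -3.4" --pt "2.9 -2.9 0.3 0 0 -3.4" --pt "3.1 -2.8 0.3 0 0 -3.4" --pt "3.2 -2.6 0.3 0 0 -3.4" --pt "3.4 -2.4 0.3 0 0 -3.4" --pt "3.5 -2.2 0.3 0 0 -3.4" --pt "3.6 -2.0 0.3 0 0 -3.4" --pt "3.8 -1.7 0.3 0 0 -3.4" --pt "3.9 -1.5 0.3 0 0 -3.4" --gripper 5.5

```text
time_s: 1.35
position: [0.3242, -0.0947, 0.2011]
orientation: [0.0, 0.871, 0.491, 0.0]
ft_force: [0.5, -0.4, -0.5]
finger_gap: 0.055
grasp_force: 0.0
```

Request:
drive_tool --pt "3.9 -1.3 0.7 0 0 -3.4" --pt "4.0 -1.0 0.7 0 0 -3.4" --pt "4.1 -0.8 0.7 0 0 -3.4" --pt "4.1 -0.6 0.7 0 0 -3.4" --pt "4.1 -0.3 0.7 0 0 -3.4" --pt "4.1 -0.1 0.7 0 0 -3.4" --pt "4.1 0.2 0.7 0 0 -3.4" --pt "4.1 0.4 0.7 0 0 -3.4" --pt "4.1 0.7 0.7 0 0 -3.4" --pt "4.0 0.9 0.7 0 0 -3.4"

```text
time_s: 2.6
position: [0.4194, 0.3067, 0.1307]
orientation: [-0.0, 0.69, 0.724, -0.0]
ft_force: [1.5, -0.4, 0.7]
finger_gap: 0.0551
grasp_force: 0.0
```

```bash
python3 -c "
from h import *
s=sense();print(s['position'],s['joint_positions'],s['finger_gap']);plan(0,0,0)
plan((.421,.306,.03),92.6,5)"
```

```text
[0.41941438 0.30673305 0.13070051] [ 6.31472914e-01  3.16518947e-04 -1.07813641e-01  1.46310831e+00
 -4.34447437e-05  2.15323809e+00] 0.05507884501413047
yaw 92.80928135271978
[[-0.0, 0.0, 2.0, -0.0, 0.0, 0.0], [-0.0, 0.0, 2.0, -0.0, 0.0, 0.0], [-0.0, 0.0, 2.0, -0.0, 0.0, 0.0], [-0.0, 0.0, 2.0, -0.0, 0.0, 0.0], [-0.0, 0.0, 2.0, -0.0, 0.0, 0.0]]
```

Request:
drive_tool --pt "-0.1 0.1 3 0 0 0" --pt "0 0 3 0 0 0" --pt "0 0 3 0 0 0" --pt "0 0 2.5 0 0 0" --pt "0 0 1.1 0 0 0" --pt "0 0 0 0 0 0"

```text
time_s: 3.35
position: [0.4201, 0.3042, 0.0049]
orientation: [-0.0, 0.69, 0.723, -0.001]
ft_force: [-0.1, 0.2, 0.3]
finger_gap: 0.055
grasp_force: 0.0
```

Request:
drive_tool --pt "0 0 0 0 0 0" --pt "0 0 0 0 0 0" --pt "0 0 0 0 0 0" --pt "0 0 0 0 0 0" --pt "0 0 0 0 0 0" --pt "0 0 0 0 0 0" --gripper 0

```text
time_s: 4.1
position: [0.4212, 0.3048, 0.0065]
orientation: [0.0, 0.69, 0.723, 0.001]
ft_force: [-0.8, -0.4, 6.3]
finger_gap: 0.0192
grasp_force: 58.6
```

Request:
drive_tool --pt "0 0 -1 0 0 0" --pt "0 0 -2.5 0 0 0" --pt "0 0 -3.5 0 0 0" --pt "0 0 -3.5 0 0 0" --pt "0 0 -3.5 0 0 0" --pt "0 0 -2 0 0 0"

```text
time_s: 4.85
position: [0.4205, 0.3044, 0.1673]
orientation: [0.0, 0.69, 0.723, 0.001]
ft_force: [0.5, -0.1, -5.7]
finger_gap: 0.0187
grasp_force: 59.0
```

```bash
python3 -c "
from h import *
plan((.4877,.0592,.150),20,10)"
```

```text
[[-2.5, 0.6, 0.2, 0.0, -0.0, 7.3], [-2.4, 0.9, 0.2, 0.0, -0.0, 7.3], [-2.3, 1.2, 0.2, 0.0, -0.0, 7.3], [-2.1, 1.4, 0.2, 0.0, -0.0, 7.3], [-1.9, 1.7, 0.2, 0.0, -0.0, 7.3], [-1.7, 1.9, 0.2, 0.0, -0.0, 7.3], [-1.4, 2.1, 0.2, 0.0, -0.0, 7.3], [-1.1, 2.3, 0.2, 0.0, -0.0, 7.3], [-0.8, 2.4, 0.2, 0.0, -0.0, 7.3], [-0.5, 2.5, 0.2, 0.0, -0.0, 7.3]]
```

Request:
drive_tool --pt "-2.5 0.6 0.2 0 0 7.3" --pt "-2.4 0.9 0.2 0 0 7.3" --pt "-2.3 1.2 0.2 0 0 7.3" --pt "-2.1 1.4 0.2 0 0 7.3" --pt "-1.9 1.7 0.2 0 0 7.3" --pt "-1.7 1.9 0.2 0 0 7.3" --pt "-1.4 2.1 0.2 0 0 7.3" --pt "-1.1 2.3 0.2 0 0 7.3" --pt "-0.8 2.4 0.2 0 0 7.3" --pt "-0.5 2.5 0.2 0 0 7.3"

```text
time_s: 6.1
position: [0.4882, 0.0578, 0.1452]
orientation: [-0.0, 0.986, 0.169, -0.001]
ft_force: [-0.4, -0.5, -4.4]
finger_gap: 0.019
grasp_force: 59.0
```

Request:
drive_tool --pt "0 0 0 0 0 0"

```text
time_s: 6.22
position: [0.4882, 0.0573, 0.145]
orientation: [0.0, 0.986, 0.169, -0.001]
ft_force: [-0.3, 0.7, -4.8]
finger_gap: 0.0191
grasp_force: 59.2
```

Run:
```python
from h import *
s=sense();print(s['position'],s['joint_positions'],s['ft_force'],s['wrist_torque'])
for n in('scene','top'):
    g=get_image(n);P=cloud(g);cv2.imwrite(f'pics/{n}1.png',g['img'])
    m=(np.hypot(P[...,0]-.54,P[...,1]-.08)<.08)&(P[...,2]>.09)
    I=g['img'].astype(int);hs=cv2.cvtColor(g['img'],cv2.COLOR_BGR2HSV)
    m2=m&(hs[...,1]>60)&(hs[...,0]<25)
    Q=P[m2];print(n,len(Q),Q.min(0),Q.max(0),Q.mean(0))
    r=cv2.minAreaRect(Q[:,:2].astype(np.float32));print(r)
    v,u=np.where(m);print(u.min(),u.max(),v.min(),v.max())
a=cv2.imread('pics/scene1.png')[150:290,220:360];b=cv2.imread('pics/top1.png')[190:290,210:310]
cv2.imwrite('pics/held.png',np.hstack([cv2.resize(a,(390,390)),cv2.resize(b,(390,390))]))
```

```text
[0.48823741 0.05733752 0.14500013] [ 1.17012575e-01 -6.64097354e-02 -1.45254035e-01  1.49325816e+00
 -1.90189025e-04  2.91800601e+00] [-0.27662511  0.66303247 -4.77566226] [-0.01041634  0.11330407  0.02522302]
scene 1221 [0.46014911 0.02648673 0.13793021] [0.56703127 0.12270308 0.61971989] [0.50386585 0.10104799 0.38339886]
((0.51188725233078, 0.0803878903388977), (0.10256248712539673, 0.09466388076543808), 12.14848804473877)
248 299 42 227
top 45 [0.47160337 0.00333508 0.56999923] [0.5357846  0.11965075 0.6051215 ] [0.50919245 0.08249715 0.59536905]
((0.5203377604484558, 0.06953807175159454), (0.05543336644768715, 0.12439568340778351), 21.681238174438477)
222 289 192 239
```

View pics/held.png

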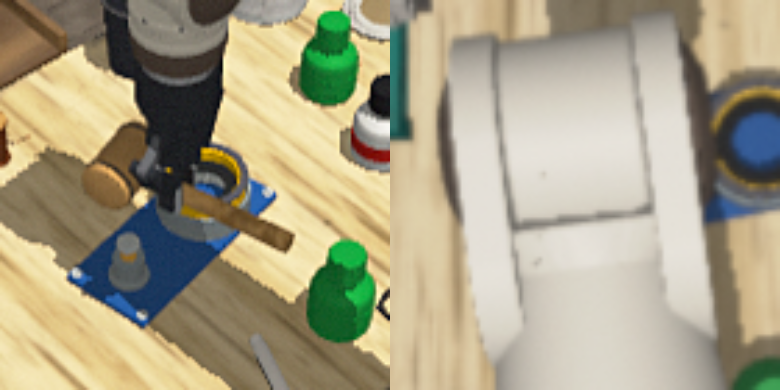

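The scene view (left half) shows the mallet held level, with its head at about scene (266,208) and the handle clear of the ring and the green flask. The top view is hidden by the arm. Measuring the head in the scene depth.

Run:
```python
from h import *
g=get_image('scene');P=cloud(g)
hs=cv2.cvtColor(g['img'],cv2.COLOR_BGR2HSV)
m=(P[...,2]>.12)&(P[...,2]<.22)&(hs[...,1]>50)&(hs[...,0]<25)&(np.hypot(P[...,0]-.48,P[...,1]-.06)<.15)
d=np.array([-.943,-.333]);e=np.array([-d[1],d[0]])
Q=P[m];a=(Q[:,:2]-[.4882,.0573])@d;b=(Q[:,:2]-[.4882,.0573])@e
for lo in np.arange(-.09,.14,.01):
    k=(a>lo)&(a<=lo+.01)
    if k.sum()>2:print(round(lo,3),k.sum(),'b',b[k].min().round(3),b[k].max().round(3),'z',Q[k,2].min().round(3),Q[k,2].max().round(3))
```

```text
-0.08 60 b -0.04 0.03 z 0.15 0.187
-0.07 103 b -0.042 0.035 z 0.139 0.191
-0.06 120 b -0.042 0.034 z 0.142 0.194
-0.05 119 b -0.041 0.022 z 0.142 0.192
-0.04 59 b -0.042 0.011 z 0.153 0.186
-0.02 4 b -0.051 -0.04 z 0.192 0.212
-0.01 6 b -0.054 -0.041 z 0.194 0.217
-0.0 23 b -0.025 0.048 z 0.159 0.216
0.01 31 b -0.013 0.05 z 0.148 0.216
0.02 31 b -0.013 0.007 z 0.153 0.17
0.03 26 b -0.012 0.005 z 0.153 0.171
0.04 25 b -0.011 0.005 z 0.156 0.168
0.05 28 b -0.011 0.004 z 0.156 0.168
0.06 27 b -0.011 0.005 z 0.152 0.169
0.07 25 b -0.01 0.002 z 0.15 0.167
0.08 35 b -0.01 0.008 z 0.151 0.168
0.09 29 b -0.012 0.004 z 0.15 0.168
0.1 33 b -0.011 0.008 z 0.143 0.168
0.11 21 b -0.01 0.006 z 0.147 0.165
```

Request:
drive_tool --pt "0 0 2 0 0 0" --pt "0 0 3 0 0 0" --pt "0 0 2.5 0 0 0" --pt "0 0 1.5 0 0 0" --pt "0 0 0.4 0 0 0" --pt "0 0 0 0 0 0"

```text
time_s: 7.12
position: [0.4888, 0.0591, 0.0521]
orientation: [-0.0, 0.985, 0.171, 0.001]
ft_force: [-0.7, 0.5, -1.2]
finger_gap: 0.0188
grasp_force: 59.5
```

Request:
drive_tool --pt "0 0 0.3 0 0 0" --pt "0 0 0.3 0 0 0" --pt "0 0 0 0 0 0"

```text
time_s: 7.5
position: [0.4891, 0.0585, 0.0463]
orientation: [0.0, 0.985, 0.171, 0.001]
ft_force: [-1.9, -1.4, 4.5]
finger_gap: 0.0189
grasp_force: 60.8
```

Request:
drive_tool --pt "0 0 0.2 0 0 0" --pt "0 0 0.2 0 0 0" --pt "0 0 0 0 0 0"

```text
time_s: 7.88
position: [0.4891, 0.0585, 0.0422]
orientation: [0.0, 0.985, 0.171, 0.001]
ft_force: [-2.6, -1.0, 5.8]
finger_gap: 0.0191
grasp_force: 61.5
```

Request:
drive_tool --pt "0 0 -1.5 0 0 0" --pt "0 0 -4 0 0 0" --pt "0 0 -4 0 0 0" --pt "0 0 -1.5 0 0 0" --pt "0 0 0 0 0 0"

```text
time_s: 8.5
position: [0.4889, 0.0587, 0.1517]
orientation: [0.0, 0.985, 0.171, 0.001]
ft_force: [0.6, -0.0, -5.4]
finger_gap: 0.0187
grasp_force: 60.3
```

Run:
```python
from h import *
g=get_image('scene');P=cloud(g);cv2.imwrite('pics/scene2.png',g['img'])
m=(np.hypot(P[...,0]-.5375,P[...,1]-.0775)<.016)&(P[...,2]>.03)&(P[...,2]<.08)
Q=P[m];print(len(Q),np.percentile(Q[:,2],[50,75,90,97,100]))
hs=cv2.cvtColor(g['img'],cv2.COLOR_BGR2HSV)
p0=sense()['position'][:2]
m=(P[...,2]>.10)&(P[...,2]<.24)&(hs[...,1]>50)&(hs[...,0]<25)&(np.hypot(P[...,0]-.48,P[...,1]-.06)<.15)
d=np.array([-.943,-.333]);Q=P[m];a=(Q[:,:2]-p0)@d
for lo in (-.06,-.05,.03,.05,.08,.1):
    k=(a>lo)&(a<=lo+.01)
    if k.sum()>2:print(round(lo,3),k.sum(),'z',Q[k,2].min().round(3),Q[k,2].max().round(3))
```

```text
106 [0.04392287 0.04743664 0.04955171 0.05213719 0.05314801]
-0.06 131 z 0.152 0.207
-0.05 121 z 0.16 0.207
0.03 27 z 0.154 0.17
0.05 28 z 0.149 0.166
0.08 31 z 0.143 0.162
0.1 36 z 0.138 0.158
```

Run:
```python
from h import *
def f(P):
    m=(np.hypot(P[...,0]-.5375,P[...,1]-.0775)<.008)&(P[...,2]>.03)&(P[...,2]<.08);return np.sort(P[m][:,2]).round(4)
def pix(P,z):
    pass
print(f(np.load('scene0.npy')))
for i in range(3):
    g=get_image('scene');P=cloud(g);print(f(P))
a=g['img'][205:265,235:295];b=cv2.imread('pics/scene0.png')[205:265,235:295]
cv2.imwrite('pics/peg.png',np.hstack([cv2.resize(b,(390,390)),cv2.resize(a,(390,390))]))
```

```text
[0.0367 0.0371 0.0393 0.0403 0.0406 0.0408 0.0409 0.0421 0.0427 0.0431
 0.0434 0.0454 0.0456 0.0473 0.048  0.0482 0.0484 0.0501 0.0519 0.0596
 0.0602 0.0605 0.0607 0.0612 0.0623 0.0623 0.0623 0.0627 0.0633 0.0633
 0.0639 0.0646 0.0652 0.0655 0.0657 0.0658 0.0659 0.0669 0.069 ]
[0.042  0.0421 0.0425 0.0429 0.043  0.0443 0.0447 0.0452 0.0456 0.0468
 0.0469 0.047  0.0475 0.0479 0.0481 0.0488 0.0491 0.0491 0.0493 0.0494
 0.0495 0.0498 0.0519]
[0.0369 0.0408 0.0434 0.0446 0.0446 0.0448 0.045  0.0454 0.047  0.0474
 0.0475 0.0478 0.0482 0.0482 0.0483 0.0485 0.0485 0.0489 0.0489 0.0489
 0.0491 0.0498 0.0521]
[0.0371 0.0403 0.0444 0.0451 0.0455 0.0457 0.046  0.0463 0.0465 0.0468
 0.0472 0.0473 0.0476 0.0477 0.0477 0.0479 0.0487 0.0489 0.049  0.0495
 0.0497 0.05   0.0501 0.0503 0.0511]
```

View pics/peg.png

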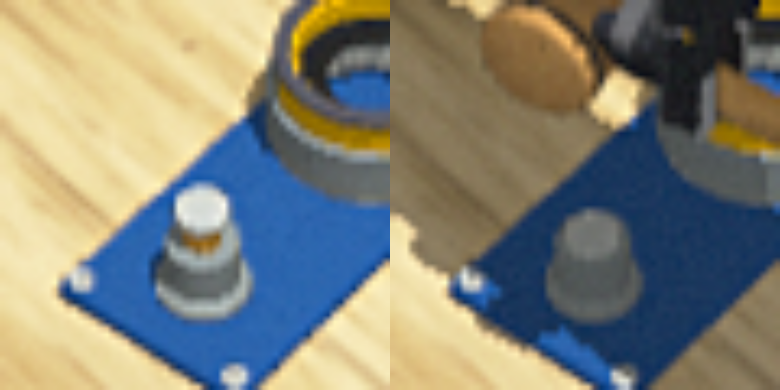

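The second crop shows the orange shank gap gone and the peg head sitting on the tower (depth about 47 mm). One more short blow to be sure.

Request:
drive_tool --pt "0 0 2 0 0 0" --pt "0 0 3.5 0 0 0" --pt "0 0 3.5 0 0 0" --pt "0 0 2.5 0 0 0" --pt "0 0 0 0 0 0"

```text
time_s: 9.32
position: [0.4877, 0.0584, 0.0347]
orientation: [0.0, 0.985, 0.171, -0.001]
ft_force: [0.1, -0.1, -4.1]
finger_gap: 0.0192
grasp_force: 65.8
```

Request:
drive_tool --pt "0 0 -1.5 0 0 0" --pt "0 0 -4 0 0 0" --pt "0 0 -4 0 0 0" --pt "0 0 -1.5 0 0 0" --pt "0 0 0 0 0 0"

```text
time_s: 9.95
position: [0.4889, 0.0587, 0.1468]
orientation: [0.0, 0.985, 0.171, 0.001]
ft_force: [-0.2, 0.0, -4.1]
finger_gap: 0.0187
grasp_force: 65.8
```

Run:
```python
from h import *
g=get_image('scene');P=cloud(g)
m=(np.hypot(P[...,0]-.5375,P[...,1]-.0775)<.008)&(P[...,2]>.03)&(P[...,2]<.08);print(np.median(P[m][:,2]),np.percentile(P[m][:,2],80))
hs=cv2.cvtColor(g['img'],cv2.COLOR_BGR2HSV)
p0=sense()['position'];print(p0)
m=(P[...,2]>.10)&(P[...,2]<.24)&(hs[...,1]>50)&(hs[...,0]<25)&(np.hypot(P[...,0]-.48,P[...,1]-.06)<.15)
d=np.array([-.943,-.333]);Q=P[m];a=(Q[:,:2]-p0[:2])@d
for lo in (-.06,-.05,.03,.05,.08,.1):
    k=(a>lo)&(a<=lo+.01)
    if k.sum()>2:print(round(lo,3),k.sum(),'z',Q[k,2].min().round(3),Q[k,2].max().round(3))
plan((.421,.306,.13),92.6,10)
```

```text
0.047433643946540816 0.04928004283124614
[0.48828926 0.05861988 0.14551005]
-0.06 120 z 0.163 0.213
-0.05 119 z 0.165 0.212
0.03 29 z 0.148 0.163
0.05 29 z 0.136 0.157
0.08 39 z 0.121 0.147
0.1 24 z 0.125 0.139
[[0.2, -2.6, 0.2, -0.0, 0.0, -7.3], [0.5, -2.5, 0.2, -0.0, 0.0, -7.3], [0.8, -2.4, 0.2, -0.0, 0.0, -7.3], [1.1, -2.3, 0.2, -0.0, 0.0, -7.3], [1.4, -2.1, 0.2, -0.0, 0.0, -7.3], [1.7, -1.9, 0.2, -0.0, 0.0, -7.3], [1.9, -1.7, 0.2, -0.0, 0.0, -7.3], [2.1, -1.5, 0.2, -0.0, 0.0, -7.3], [2.3, -1.2, 0.2, -0.0, 0.0, -7.3], [2.4, -0.9, 0.2, -0.0, 0.0, -7.3]]
```

Request:
drive_tool --pt "0.2 -2.6 0 0 0 -7.3" --pt "0.5 -2.5 0 0 0 -7.3" --pt "0.8 -2.4 0 0 0 -7.3" --pt "1.1 -2.3 0 0 0 -7.3" --pt "1.4 -2.1 0 0 0 -7.3" --pt "1.7 -1.9 0 0 0 -7.3" --pt "1.9 -1.7 0 0 0 -7.3" --pt "2.1 -1.5 0 0 0 -7.3" --pt "2.3 -1.2 0 0 0 -7.3" --pt "2.4 -0.9 0 0 0 -7.3"

```text
time_s: 11.25
position: [0.4188, 0.3055, 0.1441]
orientation: [-0.0, 0.689, 0.725, -0.002]
ft_force: [-0.1, -0.3, -5.4]
finger_gap: 0.0188
grasp_force: 65.7
```

Request:
drive_tool --pt "0 0 3 0 0 0" --pt "0 0 3 0 0 0" --pt "0 0 3 0 0 0" --pt "0 0 1 0 0 0" --pt "0 0 0.7 0 0 0" --pt "0 0 0.7 0 0 0" --pt "0 0 0.6 0 0 0" --pt "0 0 0.5 0 0 0" --pt "0 0 0.5 0 0 0" --pt "0 0 0 0 0 0"

```text
time_s: 12.5
position: [0.4198, 0.305, 0.016]
orientation: [0.0, 0.69, 0.723, -0.0]
ft_force: [1.1, -0.5, -1.2]
finger_gap: 0.019
grasp_force: 64.4
```

Request:
drive_tool --pt "0 0 0.4 0 0 0" --pt "0 0 0.4 0 0 0" --pt "0 0 0 0 0 0"

```text
time_s: 12.88
position: [0.4196, 0.3049, 0.0078]
orientation: [0.0, 0.69, 0.723, -0.0]
ft_force: [-0.9, -0.0, -0.8]
finger_gap: 0.0188
grasp_force: 64.0
```

Request:
drive_tool --pt "0 0 0 0 0 0" --pt "0 0 0 0 0 0" --pt "0 0 0 0 0 0" --gripper 5.5

```text
time_s: 13.25
position: [0.4199, 0.3053, 0.0085]
orientation: [0.0, 0.69, 0.723, 0.0]
ft_force: [-0.3, 0.4, -0.2]
finger_gap: 0.0554
grasp_force: 0.0
```

Request:
drive_tool --pt "0 0 -1 0 0 0" --pt "0 0 -3 0 0 0" --pt "0 0 -5 0 0 0" --pt "0 0 -5 0 0 0" --pt "0 0 -4 0 0 0" --pt "0 0 -2 0 0 0"

```text
time_s: 14.0
position: [0.4203, 0.3056, 0.2118]
orientation: [0.0, 0.69, 0.723, 0.002]
ft_force: [1.4, 0.3, -1.4]
finger_gap: 0.055
grasp_force: 0.0
```

Run:
```python
from h import *
g=get_image('scene');P=cloud(g)
m=(P[...,2]>.012)&(P[...,2]<.1)&(abs(P[...,0]-.42)<.07)&(P[...,1]>.17)&(P[...,1]<.42)
Q=P[m];print(Q.min(0),Q.max(0))
r=cv2.minAreaRect(Q[:,:2].astype(np.float32));print(r)
print(sense()['position'])
for th in (-20,-50): plan((.4945,-.2405,.20),th,16)
```

```text
[0.37862584 0.18853779 0.01202422] [0.45471629 0.38727026 0.05778167]
((0.41420450806617737, 0.2884301543235779), (0.19916224479675293, 0.07582393288612366), 88.3698959350586)
[0.42057804 0.30579011 0.21346972]
[[-3.4, 0.3, 0.1, -0.0, -0.0, 7.0], [-3.4, 0.7, 0.1, -0.0, -0.0, 7.0], [-3.3, 1.1, 0.1, -0.0, -0.0, 7.0], [-3.1, 1.5, 0.1, -0.0, -0.0, 7.0], [-2.9, 1.9, 0.1, -0.0, -0.0, 7.0], [-2.6, 2.2, 0.1, -0.0, -0.0, 7.0], [-2.3, 2.5, 0.1, -0.0, -0.0, 7.0], [-2.0, 2.8, 0.1, -0.0, -0.0, 7.0], [-1.7, 3.0, 0.1, -0.0, -0.0, 7.0], [-1.3, 3.2, 0.1, -0.0, -0.0, 7.0]]
[[-0.9, 3.3, 0.1, -0.0, -0.0, 7.0], [-0.5, 3.4, 0.1, -0.0, -0.0, 7.0], [-0.0, 3.4, 0.1, -0.0, -0.0, 7.0], [0.4, 3.4, 0.1, -0.0, -0.0, 7.0], [0.8, 3.3, 0.1, -0.0, -0.0, 7.0], [1.2, 3.2, 0.1, -0.0, -0.0, 7.0]]
[[-3.4, 0.3, 0.1, -0.0, -0.0, 8.9], [-3.3, 0.8, 0.1, -0.0, -0.0, 8.9], [-3.2, 1.3, 0.1, -0.0, -0.0, 8.9], [-2.9, 1.8, 0.1, -0.0, -0.0, 8.9], [-2.6, 2.2, 0.1, -0.0, -0.0, 8.9], [-2.2, 2.6, 0.1, -0.0, -0.0, 8.9], [-1.8, 2.9, 0.1, -0.0, -0.0, 8.9], [-1.3, 3.2, 0.1, -0.0, -0.0, 8.9], [-0.8, 3.3, 0.1, -0.0, -0.0, 8.9], [-0.3, 3.4, 0.1, -0.0, -0.0, 8.9]]
[[0.3, 3.4, 0.1, -0.0, -0.0, 8.9], [0.8, 3.4, 0.1, -0.0, -0.0, 8.9], [1.3, 3.2, 0.1, -0.0, -0.0, 8.9], [1.8, 3.0, 0.1, -0.0, -0.0, 8.9], [2.2, 2.6, 0.1, -0.0, -0.0, 8.9], [2.6, 2.3, 0.1, -0.0, -0.0, 8.9]]
```

```bash
python3 -c "
from h import *
plan((.4945,-.240,.17),70,12)"
```

```text
[[-4.6, 0.4, 0.3, 0.0, -0.0, 1.9], [-4.6, 0.6, 0.4, 0.0, -0.0, 1.9], [-4.5, 0.7, 0.4, 0.0, -0.0, 1.9], [-4.5, 0.9, 0.4, 0.0, -0.0, 1.9], [-4.5, 1.0, 0.4, 0.0, -0.0, 1.9], [-4.4, 1.1, 0.4, 0.0, -0.0, 1.9], [-4.4, 1.3, 0.4, 0.0, -0.0, 1.9], [-4.4, 1.4, 0.4, 0.0, -0.0, 1.9], [-4.3, 1.6, 0.4, 0.0, -0.0, 1.9], [-4.3, 1.7, 0.4, 0.0, -0.0, 1.9]]
[[-4.2, 1.9, 0.4, 0.0, -0.0, 1.9], [-4.1, 2.0, 0.4, 0.0, -0.0, 1.9]]
```

Request:
drive_tool --pt "-4.6 0.4 0.3 0 0 1.9" --pt "-4.6 0.6 0.4 0 0 1.9" --pt "-4.5 0.7 0.4 0 0 1.9" --pt "-4.5 0.9 0.4 0 0 1.9" --pt "-4.5 1.0 0.4 0 0 1.9" --pt "-4.4 1.1 0.4 0 0 1.9" --pt "-4.4 1.3 0.4 0 0 1.9" --pt "-4.4 1.4 0.4 0 0 1.9" --pt "-4.3 1.6 0.4 0 0 1.9" --pt "-4.3 1.7 0.4 0 0 1.9" --gripper 6.5

```text
time_s: 15.3
position: [0.4809, -0.1518, 0.1692]
orientation: [0.0, 0.801, 0.599, 0.0]
ft_force: [-0.2, 1.0, -0.4]
finger_gap: 0.0649
grasp_force: 0.0
```

Request:
drive_tool --pt "-4.2 1.9 0.2 0 0 1.9" --pt "-4.1 2.0 0 0 0 1.9" --pt "0 0 0 0 0 0"

```text
time_s: 15.68
position: [0.4933, -0.2435, 0.1665]
orientation: [-0.0, 0.821, 0.571, -0.0]
ft_force: [0.1, 0.6, 0.3]
finger_gap: 0.0646
grasp_force: 0.0
```

```bash
python3 -c "
from h import *
plan((.4945,-.240,.071),70,5);print(sense()['position'])"
```

```text
[[0.1, 0.0, 1.9, -0.0, 0.0, -0.1], [0.1, -0.0, 1.9, -0.0, 0.0, -0.1], [0.1, -0.0, 1.9, -0.0, 0.0, -0.1], [0.1, -0.0, 1.9, -0.0, 0.0, -0.1], [0.1, -0.0, 1.9, -0.0, 0.0, -0.1]]
[ 0.49329404 -0.24350095  0.16646543]
```

Request:
drive_tool --pt "0.3 0 2 0 0 0" --pt "0 0 3 0 0 0" --pt "0 0 2.5 0 0 0" --pt "0 0 1.5 0 0 0" --pt "0 0 0.5 0 0 0" --pt "0 0 0 0 0 0"

```text
time_s: 16.42
position: [0.4948, -0.2382, 0.0728]
orientation: [0.0, 0.82, 0.573, 0.0]
ft_force: [-0.5, -0.1, 0.2]
finger_gap: 0.0652
grasp_force: 0.0
```

Request:
drive_tool --pt "0 0 0 0 0 0" --pt "0 0 0 0 0 0" --pt "0 0 0 0 0 0" --pt "0 0 0 0 0 0" --pt "0 0 0 0 0 0" --pt "0 0 0 0 0 0" --gripper 0

```text
time_s: 17.18
position: [0.4953, -0.2386, 0.0733]
orientation: [0.001, 0.82, 0.573, 0.0]
ft_force: [1.5, 0.0, 5.7]
finger_gap: 0.0343
grasp_force: 59.2
```

Request:
drive_tool --pt "0 0 -0.5 0 0 0" --pt "0 0 -2 0 0 0" --pt "0 0 -3 0 0 0" --pt "0 0 -3 0 0 0" --pt "0 0 -2.5 0 0 0" --pt "0 0 -0.5 0 0 0"

```text
time_s: 17.92
position: [0.4951, -0.2385, 0.1886]
orientation: [0.001, 0.82, 0.573, 0.0]
ft_force: [-0.7, -0.2, -2.6]
finger_gap: 0.0345
grasp_force: 60.2
```

Run:
```python
from h import *
g=get_image('scene');P=cloud(g);t=g['img'];cv2.imwrite('pics/fl.png',cv2.resize(t[130:250,280:440],(640,480)))
p=sense()['position'];print(p)
m=(np.hypot(P[...,0]-p[0],P[...,1]-p[1])<.05)&(P[...,2]>.06)&(P[...,2]<.17)
hs=cv2.cvtColor(t,cv2.COLOR_BGR2HSV)
red=m&(hs[...,1]>120)&((hs[...,0]<8)|(hs[...,0]>170))
wh=m&(hs[...,1]<60)&(hs[...,2]>110)
for k,n in((red,'red'),(wh,'wh')):
    Q=P[k]
    if len(Q)>5:
        A=np.c_[2*Q[:,:2],np.ones(len(Q))]
        Q2=Q[Q[:,2]<.13];A=np.c_[2*Q2[:,:2],np.ones(len(Q2))]
        x=np.linalg.lstsq(A,(Q2[:,:2]**2).sum(1),rcond=None)[0];print(n,len(Q),Q.min(0),Q.max(0),'fit',x[:2],np.sqrt(x[2]+x[0]**2+x[1]**2))
plan((.5588,-.041,.165),70,6)
```

```text
[ 0.49490378 -0.23846548  0.18804884]
red 112 [ 0.46195374 -0.25528989  0.13390852] [ 0.51846357 -0.20723121  0.15711018] fit [0. 0.] 0.0
wh 143 [ 0.460716   -0.26255645  0.12181043] [ 0.52306671 -0.20721177  0.16998958] fit [ 0.49320466 -0.2411095 ] 0.02825819533588392
[[3.5, -0.1, 0.4, 0.0, 0.0, -0.0], [3.5, -0.1, 0.4, 0.0, 0.0, -0.0], [3.5, -0.1, 0.4, 0.0, 0.0, -0.0], [3.5, -0.1, 0.4, 0.0, 0.0, -0.0], [3.5, -0.1, 0.4, 0.0, 0.0, -0.0], [3.5, -0.1, 0.4, 0.0, 0.0, -0.0]]
```

View pics/fl.png

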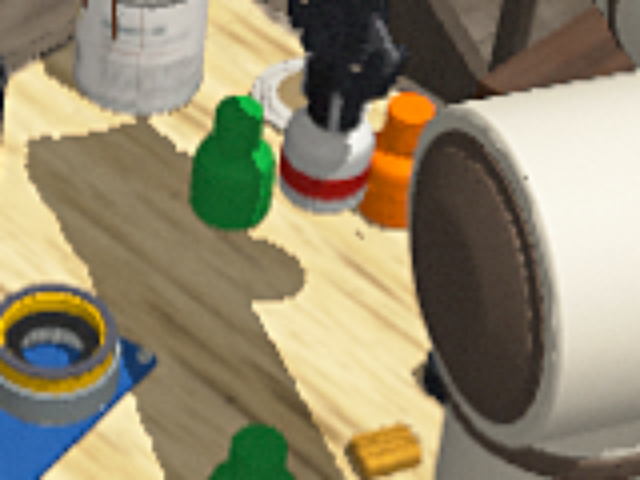

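The flask hangs upright, gripped by its cap at about scene (362,165). Refining its centre against the TCP.

Run:
```python
from h import *
from scipy.optimize import least_squares
p=sense()['position']
hs=None
for i in range(2):
    g=get_image('scene');P=cloud(g)
    m=(np.hypot(P[...,0]-p[0],P[...,1]-p[1])<.042)&(P[...,2]>.122)&(P[...,2]<.16)
    for lo,hi in((.122,.14),(.14,.16)):
        Q=P[m&(P[...,2]>lo)&(P[...,2]<hi)]
        f=lambda c:np.hypot(Q[:,0]-c[0],Q[:,1]-c[1])-.032
        r=least_squares(f,p[:2],loss='soft_l1',f_scale=.002);print(len(Q),r.x-p[:2],np.abs(f(r.x)).mean())
    ang=rot(g['attitude']);
P0=np.load('scene0.npy');T0=np.load('top0.npy')
for A in(P,P0,T0):
    m=(np.hypot(A[...,0]-.559,A[...,1]+.041)<.06)&(A[...,2]>.054)&(A[...,2]<.066)
    Q=A[m];f=lambda c:np.maximum(0,np.hypot(Q[:,0]-c[0],Q[:,1]-c[1])-.046)+np.maximum(0,.038-np.hypot(Q[:,0]-c[0],Q[:,1]-c[1]))
    print('ring',least_squares(f,[.559,-.041],loss='soft_l1',f_scale=.002).x,Q[:,2].mean())
plan((.559,-.041,.188),70,6)
```

```text
94 [ 0.0010471  -0.00490637] 0.0015158928291416325
122 [ 0.00044961 -0.004729  ] 0.0015128815276796628
102 [-1.03474357e-05 -4.53168391e-03] 0.0014879301446727234
126 [ 3.50588649e-05 -4.62799347e-03] 0.0017666813993461883
ring [ 0.55691465 -0.03852395] 0.05940614096326822
ring [ 0.55680309 -0.03895176] 0.059538261360217774
ring [ 0.55832144 -0.04080422] 0.059385873672480737
[[3.5, -0.1, -0.0, -0.0, -0.0, -0.0], [3.5, -0.1, -0.0, -0.0, -0.0, -0.0], [3.5, -0.1, -0.0, -0.0, -0.0, -0.0], [3.5, -0.1, -0.0, -0.0, -0.0, -0.0], [3.5, -0.1, -0.0, -0.0, -0.0, -0.0], [3.5, -0.1, -0.0, -0.0, -0.0, -0.0]]
```

Request:
drive_tool --pt "2 -0.1 0 0 0 0" --pt "4 -0.1 0 0 0 0" --pt "5 -0.1 0 0 0 0" --pt "5 -0.1 0 0 0 0" --pt "3.5 -0.1 0 0 0 0" --pt "1.5 -0.1 0 0 0 0" --pt "0.4 0 0 0 0 0" --pt "0 0 0 0 0 0"

```text
time_s: 19.08
position: [0.5624, -0.0357, 0.187]
orientation: [-0.0, 0.82, 0.573, -0.0]
ft_force: [-0.1, -0.4, -2.6]
finger_gap: 0.0342
grasp_force: 60.2
```

```bash
python3 -c "
from h import *
plan((.5575,-.0367,.145),70,4);print(sense()['position'])"
```

```text
[[-0.1, -0.1, 1.1, -0.0, 0.0, -0.0], [-0.1, -0.1, 1.1, -0.0, 0.0, -0.0], [-0.1, -0.1, 1.1, -0.0, 0.0, -0.0], [-0.1, -0.1, 1.1, -0.0, 0.0, -0.0]]
[ 0.56239493 -0.03573221  0.18702001]
```

Request:
drive_tool --pt "-0.3 -0.4 1 0 0 0" --pt "0 0 2 0 0 0" --pt "0 0 1 0 0 0" --pt "0 0 0.2 0 0 0" --pt "0 0 0 0 0 0"

```text
time_s: 19.7
position: [0.5579, -0.037, 0.1456]
orientation: [0.0, 0.82, 0.573, 0.0]
ft_force: [-0.0, 0.0, -1.5]
finger_gap: 0.0342
grasp_force: 60.2
```

Run:
```python
from h import *
from scipy.optimize import least_squares
p=sense()['position'];print(p,sense()['ft_force'])
b=p[2]-.0733
for i in range(2):
    g=get_image('scene');P=cloud(g)
    m=(np.hypot(P[...,0]-p[0],P[...,1]-p[1])<.042)&(P[...,2]>b+.006)&(P[...,2]<b+.046)
    Q=P[m];f=lambda c:np.hypot(Q[:,0]-c[0],Q[:,1]-c[1])-.032
    r=least_squares(f,p[:2],loss='soft_l1',f_scale=.002);print('flask',len(Q),r.x,np.abs(f(r.x)).mean())
    hs=cv2.cvtColor(g['img'],cv2.COLOR_BGR2HSV)
    # ring/housing outer wall visible side: same kind of cylinder-side fit
    m=(np.hypot(P[...,0]-.558,P[...,1]+.04)<.06)&(P[...,2]>.016)&(P[...,2]<.036)&(hs[...,1]<70)
    Q=P[m];f=lambda c:np.hypot(Q[:,0]-c[0],Q[:,1]-c[1])-.049
    r=least_squares(f,[.558,-.04],loss='soft_l1',f_scale=.002);print('housing',len(Q),r.x,np.abs(f(r.x)).mean())
t=get_image('top')['img'];s=g['img']
cv2.imwrite('pics/over.png',np.hstack([cv2.resize(s[150:260,240:350],(390,390),interpolation=cv2.INTER_CUBIC),cv2.resize(t[180:270,260:350],(390,390),interpolation=cv2.INTER_CUBIC)]))
```

```text
[ 0.5578877  -0.03698544  0.14563969] [-0.03916494  0.0103987  -1.50691406]
flask 219 [ 0.55873365 -0.0409864 ] 0.0015348789635404793
housing 159 [ 0.5600369  -0.04112886] 0.0023211900459161926
flask 219 [ 0.55937432 -0.04079424] 0.0012179375179950218
housing 153 [ 0.55994259 -0.04119529] 0.0021288090934974517
```

View pics/over.png

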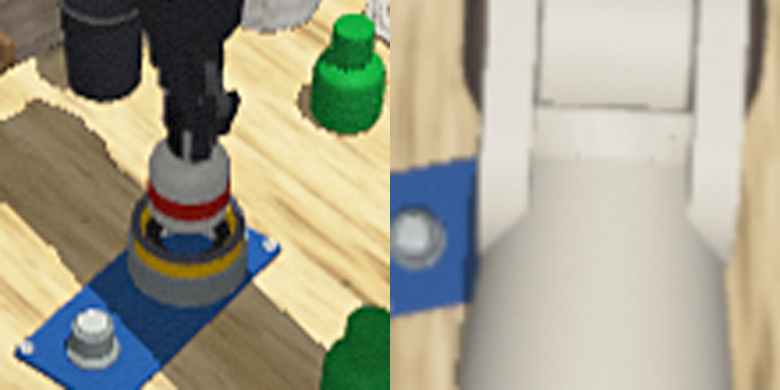

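The scene view shows the flask upright over the ring at about scene (293,205), and the fits agree within 1 mm. Lowering.

Request:
drive_tool --pt "0 0.05 0.7 0 0 0" --pt "0 0 0.7 0 0 0" --pt "0 0 0.6 0 0 0" --pt "0 0 0.5 0 0 0" --pt "0 0 0 0 0 0"

```text
time_s: 20.48
position: [0.5581, -0.0369, 0.1197]
orientation: [-0.0, 0.82, 0.573, -0.0]
ft_force: [0.4, -0.5, -1.5]
finger_gap: 0.0344
grasp_force: 60.2
```

Request:
drive_tool --pt "0 0 0.5 0 0 0" --pt "0 0 0.3 0 0 0" --pt "0 0 0.2 0 0 0" --pt "0 0 0 0 0 0"

```text
time_s: 20.98
position: [0.5587, -0.037, 0.1109]
orientation: [0.0, 0.82, 0.573, 0.001]
ft_force: [-0.0, -0.6, 5.7]
finger_gap: 0.0345
grasp_force: 60.9
```

Request:
drive_tool --pt "0 0 0.3 0 0 0" --pt "0 0 0.3 0 0 0" --pt "0 0 0.3 0 0 0" --pt "0 0 0.2 0 0 0" --pt "0 0 0 0 0 0"

```text
time_s: 21.6
position: [0.5588, -0.0369, 0.1008]
orientation: [0.001, 0.82, 0.573, 0.001]
ft_force: [-0.8, 0.1, 11.9]
finger_gap: 0.0344
grasp_force: 61.3
```

Request:
drive_tool --pt "0 0 0.1 0 0 0" --pt "0 0 0.1 0 0 0" --pt "0 0 0.1 0 0 0" --pt "0 0 0 0 0 0"

```text
time_s: 22.1
position: [0.5592, -0.0369, 0.0999]
orientation: [0.001, 0.82, 0.573, 0.002]
ft_force: [-5.1, 0.8, 24.7]
finger_gap: 0.0345
grasp_force: 62.6
```

Request:
drive_tool --pt "0 0 0 0 0 0" --pt "0 0 0 0 0 0" --pt "0 0 0 0 0 0" --pt "0 0 0 0 0 0"

```text
time_s: 22.6
position: [0.5592, -0.0369, 0.0999]
orientation: [0.001, 0.82, 0.573, 0.002]
ft_force: [-5.1, 0.2, 25.0]
finger_gap: 0.0344
grasp_force: 62.6
```

Run:
```python
from h import *
g=get_image('scene');P=cloud(g);s=g['img']
r=np.hypot(P[...,0]-.559,P[...,1]+.041)
m=(r>.038)&(r<.046)&(P[...,2]>.03)&(P[...,2]<.07);print('rim z',np.median(P[m][:,2]),np.percentile(P[m][:,2],[20,80]))
m=(np.hypot(P[...,0]-.5375,P[...,1]-.0775)<.008)&(P[...,2]>.03)&(P[...,2]<.08);print('peg',np.median(P[m][:,2]))
print(sense()['ft_force'],sense()['position'])
cv2.imwrite('pics/end.png',np.hstack([cv2.resize(s[150:260,240:350],(400,400),interpolation=cv2.INTER_CUBIC),cv2.resize(s,(400,300))[:,:].copy() if 0 else cv2.resize(s[150:370,180:400],(400,400))]))
```

```text
rim z 0.04423875261918386 [0.041213   0.04660018]
peg 0.04662114756767077
[-5.47353925  1.24446025 24.95038617] [ 0.55921206 -0.03691956  0.09991773]
```

View pics/end.png

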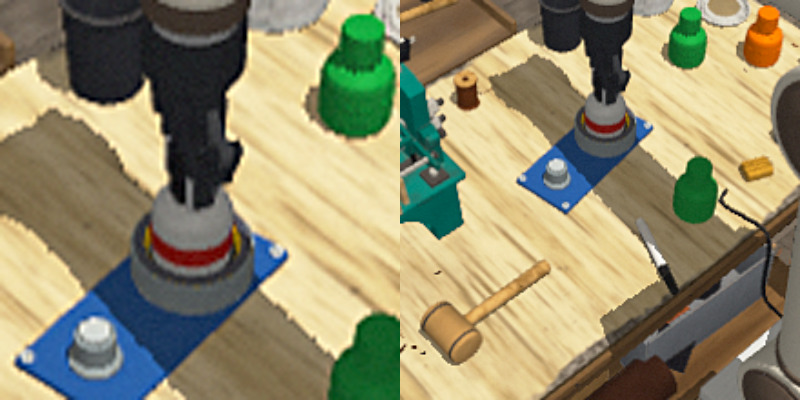

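The end view shows the ring down flush in its housing (rim at about 45 mm), the flask upright in it, the peg seated and the mallet lying on the bench. Handing in.

```bash
python3 -c "
from station import finish_job
print(finish_job())"
```

```text
the job is handed in; nothing more can be done
None
```

The job is handed in at 22.6 s: the peg is driven down onto its tower with the mallet, the mallet is back on the bench, and the flask is held upright in the ring at about 25 N with the ring at its bottom stop.

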